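Move the nursery camera along its rail and pair it again

ROBOT

A 7-joint arm with a two-finger parallel gripper is mounted at the origin on the work surface. World frame = base frame: x ahead of the robot, y to its left, z up, the work surface at z = 0. Lengths are in m, angles in rad, forces in N, time in s.
With the tool pointing down it reaches from about 0.4 to 0.85 m from the base axis. Payload 4.5 kg.
Tool frame: the origin (TCP) lies on the centre line of the jaws, within the pads' length; the fingertips stand 8 mm ahead of it and the grasp point (between the pads) lies 11 mm behind it; z points along the fingers, x is the direction in which the jaws open and shut, and the axes are right-handed (so a half turn about z gives the same grasp; the last joint's range is limited). The gripper opens to 88 mm and grips with 3 to 60 N. Pads are 18 mm wide; open, the fingers measure 123 mm over their backs; the gripper's body (75 mm by 187 mm) begins 45 mm behind the grasp point.
Start: joints at [1.277, 0.689, -0.195, 1.565, 0.157, 0.902, -0.215], TCP at [0.201, -0.592, 0.247] pointing down, gripper open.
Joint ranges: [-3.01, 3.01], [-0.46, 2.08], [-1.47, 1.51], [0.13, 2.56], [-1, 4.14], [0.04, 2.09], [-2.66, 2.66]. Speed limits (rad/s): [2.57, 2.57, 3.14, 3.14, 3.14, 3.14, 3.14].

INTERFACE

Orientations are given as a unit quaternion [x, y, z, w].
In Python, from plant import r gives the robot as it stands.
- The arm moves only by the shell command python3 -m pendant 'ROWS' [FORCE]. ROWS is JSON, a list of rows, each a list of 3 entries, a list of its own where there are three numbers: the turn, a rotation vector about the tool's x, y, z in rad, then the shift along the tool's x, y, z in m, then the opening, from 0 (shut) to 1 (fully open). In form: [[[wx, wy, wz], [tx, ty, tz], claw], ...]. A call has 1 to 10 rows; each row is the pose to reach, as a shift and turn from the pose commanded when the call began, along the tool's axes at that moment; what a row does not reach only later rows make up. A row lasts 1/10 s, in which the tool goes at most 50 mm and 8.59 degrees, less where a joint would pass 70% of its speed; a pose out of reach is approached as far as the arm can. A call with a gripper value outside its range is refused whole. The fingers move at their own pace and stop on an object; FORCE is the grip in N (left out, the last holds). Time passes only in rows, so rows that repeat a pose let the fingers close. It gives the time, the measured TCP pose, the force and the opening at its end, in the units of the state.
- r.get_state(): the state, without advancing time (a new reading comes with each control period).
- r.snapshot(name): name is "scene" or "top" or "wrist"; returns a dict with "image" (400x640x3 uint8, red, green, blue), "mtx" (3x3 intrinsics, pixels), "R" (3x3) and "t" (3): a world point X has camera coordinates R X + t; the wrist camera has in their place "T_tool_cam" (4x4, takes a point from camera to tool coordinates, whose origin is the TCP and whose axes are the tool frame's). Camera axes: x right, y down, z forward; pixel columns grow to the right and rows downward; lengths in m; the calibration is good to about 2 mm. The wrist camera is an equidistant fisheye: a pixel r from the principal point sees the ray r / f radians off the axis. A picture is of the moment at which its call begins: read the wrist's pose just before it. There is no depth.
- r.finish_job(): hands the job in, once; it reports no verdict.
The state is a dict: "clock": time; "q": joint angles; "qd": joint speeds; "joint_torque": joint torques, N m; "tool_pos": TCP position; "eef_rot": TCP orientation; "contact_force": force on the tool from outside, world axes, zero at the start; "moment": the same for the moment, N m; "opening": opening from 0.0 (shut) to 1.0 (fully open).
Only numpy, scipy, OpenCV 4.12 (cv2) and the standard library are available. Lean on these libraries where they do the work, as an engineer would, in place of code of your own. Each camera call takes 0.05 s, during which the arm holds its last target. There are 200 camera calls.

TASK

Put every toy and case that was left on the camera rail into the wooden tray. Unscrew the carriage's mint wing nut all the way to its stop - it has a reverse (left-hand) thread, so it loosens clockwise seen from above - before you slide the carriage until its red pointer is level with the red mark, then screw the nut fully tight again the other way. Last, with the carriage locked at the mark, pair the camera by pressing the base unit's buttons right down and releasing them one at a time: green, then yellow, then blue; leave the bottle, the dish and the jar where they stand.

Things in the scene. Friction and masses are not known exactly. Their poses are not given: they have to be found in the camera images.
- rail: Flat aluminium camera rail fixed to the dresser top: a plate 90 mm wide (its x), 480 mm long (its y), 4 mm thick, with a 14 mm high grey end stop at each end. Origin under its centre on the dresser top; y runs along the rail, in the direction in which the carriage slides from its start.
- carriage (a joint): Place of the white carriage on the rail in m, 0 to 0.345: its centre is at rail y = value - 0.165. Deck 86 (x) by 110 mm (y), top 26 mm up; a camera 70 mm high at y -20 mm, the wing nut at x 0, y +30 mm from its centre. Slides with 6 N of friction when the nut is loose, held fast (20 N or more) when tight. Move it by the gripped wing nut or by pushing.
- carriage_pointer (a point): Tip of the small red pointer on the carriage's +x side, 10 mm above the dresser, level with the carriage's centre along the rail; axes parallel to the rail's.
- mark_line (a point): Middle of the top of the red mark, a flat strip 24 by 12 by 3 mm on the dresser beside the rail's +x edge, at the place where the pointer must stand. Axes parallel to the rail's: the carriage is at the mark when the pointer's y in this frame is 0.
- nut_grip (a point): Centre of the wing of the mint wing nut, 105 mm above the dresser when tight: an upright bar 62 mm long (this point's x), 14 mm thick (its y), 36 mm high on a stem 18 mm thick; a 28 mm hub reaches from 25 mm below this point to 9 mm above. Orange dot on top near the +x end. z is the axis, up. Around it nothing stands higher than 35 mm below this point.
- nut (a joint): Turn of the wing nut in rad: 0 fully tight (stop), growing as it is turned CLOCKWISE seen from above (reverse thread, this loosens it), 4.0 fully unscrewed (stop; the nut is captive). It rises 1.9 mm per rad, turns with about 0.15 Nm of friction and stays where it is left. The brake lets go at about 0.3 rad.
- base_unit: White monitor base unit, fixed, 110 mm (x) by 215 mm (y) by 26 mm high, origin under its centre. It carries the three buttons in a row along its y, 64 mm apart, in an order that varies.
- button_green_top (a point): Centre of the top face of the green spring button (34 mm diameter, in a 12 mm high grey housing of 50 mm diameter); its top is 48 mm above the dresser. It goes straight down 6 mm and needs about 4 N.
- button_yellow_top (a point): The same for the yellow button.
- button_blue_top (a point): The same for the blue button.
- button_green (a joint): Travel of the green button in m, 0 released, 0.006 right down.
- button_yellow (a joint): Travel of the yellow button, likewise.
- button_blue (a joint): Travel of the blue button, likewise.
- tray: Open wooden tray, fixed, 150 mm (x) by 235 mm (y) outside and 45 mm high, walls and floor 6 mm; origin under its centre. Room for all three items side by side along y.
- ring_red_mid (a point): Centre, half-way up, of the red wooden stacking ring: 60 mm outside diameter, 26 mm hole, 34 mm high, about 70 g; lies flat with its axis (z) up. One to three of the two rings and the case are present.
- ring_wood_mid (a point): The same for the plain wooden stacking ring, same sizes.
- case_mid (a point): Centre, half-way up, of the mint plastic pacifier case: 66 mm (x) by 56 mm (y) by 40 mm high, shut, about 80 g, z up.
- bottle: Glass baby bottle standing upright, 60 mm diameter, 160 mm high, origin under its centre. Leave alone.
- dish: White ceramic dish, 110 mm diameter, 30 mm high, origin under its centre. Leave alone.
- jar: Blue ceramic jar, 64 mm diameter, 70 mm high, origin under its centre. Leave alone.

How it is judged:
By the outcome, as a careful person would: the job done as asked, in the order asked, and still so for the second after the job is handed in, with the robot touching nothing.
Of ring_red, ring_wood, case only 1 to 3 are there at a start; the rules pass over those that are not, and their reading is None.
At some moment in a run one of ring_red, ring_wood, case may be knocked a few centimetres aside while the robot is not near it.
Once in a run the grip may slacken for a moment while it holds something.
It also fails if it takes over 210 s, if anything falls off the work surface, if the arm or the gripper's body presses on something with over 40 N, if the wrist force passes 120 N, or if a joint passes its speed limit or range.

## Working session

There is one attempt and no reset: what is moved stays moved. The work goes in short steps, Python scripts to look and compute and a shell command to move; the robot and the scene stay as the last step left them, time stands still between calls to the robot, and variables do not carry over. Pictures are saved under pics/ and viewed, about 12 in all and at most 16, crops included, and the job is handed in when it is done.

```bash
ls; mkdir -p pics; python3 - <<'E'
from plant import r
import cv2
s=r.get_state();print(s)
for n in("top","scene"):
    d=r.snapshot(n);cv2.imwrite(f"pics/{n}0.png",d["image"][:,:,::-1]);print(n,d["mtx"],d["R"],d["t"])
E
```

```text
pics
{'clock': 0.0, 'q': array([ 1.27679872,  0.68998092, -0.19454215,  1.56635435,  0.15729976,
        0.90247429, -0.21509583]), 'qd': array([-7.88100342e-04,  7.54822178e-04,  2.51107576e-04, -5.94873774e-05,
       -8.56556649e-05,  6.23511662e-04,  7.01333803e-04]), 'joint_torque': array([ 6.64251093e-04, -5.27562046e+01, -1.26681548e+00, -1.53429759e+01,
       -5.26033295e-02,  6.56419405e-03,  1.79194612e-04]), 'tool_pos': array([ 0.2009948 , -0.59114641,  0.24590989]), 'eef_rot': array([ 8.13038463e-01, -5.82209264e-01, -7.72474346e-04, -4.84377984e-04]), 'contact_force': array([ 0.80592623, -0.49865542,  0.39928382]), 'moment': array([-0.03931461,  0.01986986, -0.02083   ]), 'opening': 1.0010051428634041}
top [[515.99005805   0.         320.54079606]
 [  0.         515.99005805 206.7045419 ]
 [  0.           0.           1.        ]] [[ 0.02647525 -0.99944322  0.02030536]
 [-0.98426037 -0.02961274 -0.17422572]
 [ 0.17473001 -0.0153731  -0.98449636]] [-0.03825035  0.62737178  1.24174977]
scene [[427.52175822   0.         316.81387148]
 [  0.         427.52175822 195.03102709]
 [  0.           0.           1.        ]] [[ 0.63726967  0.77059305  0.00858569]
 [ 0.51499346 -0.4175515  -0.74862039]
 [-0.5732967   0.48149464 -0.66294329]] [-0.36541477 -0.2590522   1.75522352]
```

View pics/top0.png

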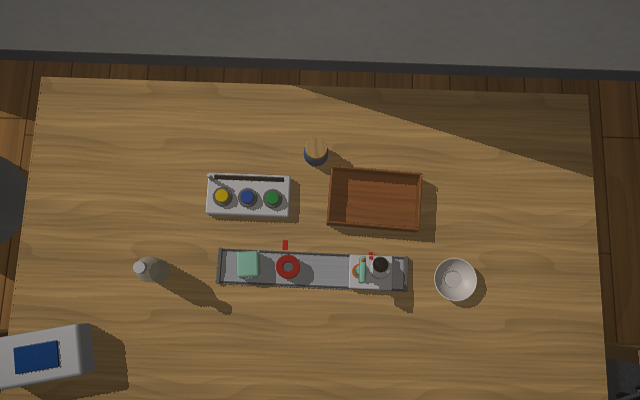

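View pics/scene0.png

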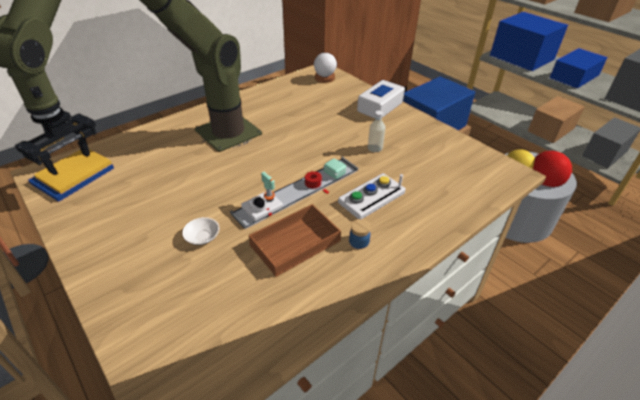

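The top view shows the rail with the carriage at its right (-y) end near (378,268), the red ring at (288,267) and the case at (247,264). The mark is at (285,245), the tray at (375,200), the buttons at (222/247/272,197), the bottle at (148,268), the dish at (456,280) and the jar at (316,150). There is no wooden ring. Next is an enlarged crop.

```bash
python3 - <<'E'
import cv2
im=cv2.imread("pics/top0.png")[165:300,200:430]
im=cv2.resize(im,None,fx=3.4,fy=3.4,interpolation=cv2.INTER_CUBIC);print(im.shape)
cv2.imwrite("pics/c0.png",im)
E
```

```text
(459, 782, 3)
```

View pics/c0.png

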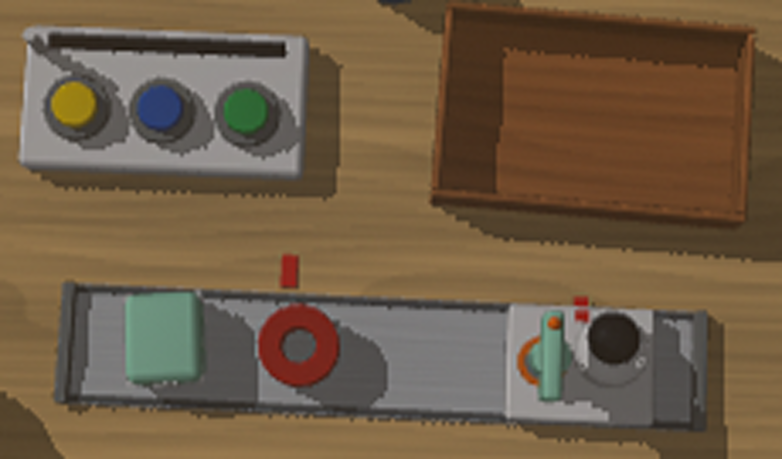

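```bash
cat > h.py <<'E'
import numpy as np,cv2
from scipy.spatial.transform import Rotation as Ro
from plant import r
def ray(K,R,t,u,v,z):
    d=R.T@np.linalg.solve(K,[u,v,1]);o=-R.T@t
    return o+d*(z-o[2])/d[2]
def delta(target,yaw=None):
    "shift in tool axes from current pose to the world point; yaw = world angle of tool x"
    s=r.get_state();Rt=Ro.from_quat(s["eef_rot"]);M=Rt.as_matrix()
    out=M.T@(np.array(target)-s["tool_pos"])
    w=None
    if yaw is not None:
        c,sn=np.cos(yaw),np.sin(yaw)
        G=np.array([[c,sn,0],[sn,-c,0],[0,0,-1]])
        w=Ro.from_matrix(M.T@G).as_rotvec()
    print("pos",s["tool_pos"].round(4),"yaw",np.arctan2(M[1,0],M[0,0]).round(3),"shift",out.round(4),"turn",None if w is None else w.round(3),"q7",s["q"][6].round(2),"F",s["contact_force"].round(1))
E
python3 - <<'E'
from h import *
d=r.snapshot("top");
P=dict(stopL1=(62,285,.014),stopL2=(55,400,.014),stopR1=(707,313,.014),stopR2=(705,428,.014),yel=(74,104,.048),blu=(160,108,.048),gre=(245,111,.048),ring=(299,345,.038),c1=(126,293,.044),c2=(200,291,.044),c3=(197,380,.044),c4=(130,382,.044),mark=(290,270,.003),ptr=(581,302,.01),w1=(551,313,.123),w2=(551,398,.123),dot=(553,322,.123),t1=(447,7,.045),t2=(753,32,.045),t3=(745,220,.045),t4=(433,200,.045))
for k,(a,b,z) in P.items(): print(k,ray(d["mtx"],d["R"],d["t"],200+a/3.4,165+b/3.4,z).round(4)[:2])
for k,(u,v,z) in dict(bottle=(138,265,.16),dish=(456,280,.03),jar=(316,148,.07)).items(): print(k,ray(d["mtx"],d["R"],d["t"],u,v,z).round(3)[:2])
E
```

```text
stopL1 [0.5188 0.2366]
stopL2 [0.4334 0.2366]
stopR1 [ 0.5114 -0.2483]
stopR2 [ 0.4259 -0.2466]
yel [0.6505 0.2298]
blu [0.6495 0.1659]
gre [0.6491 0.1027]
ring [0.4775 0.0565]
c1 [0.5116 0.1842]
c2 [0.5145 0.1302]
c3 [0.4498 0.1293]
c4 [0.4471 0.1778]
mark [0.536 0.067]
ptr [ 0.5174 -0.1537]
w1 [ 0.4993 -0.1199]
w2 [ 0.4413 -0.1207]
dot [ 0.4931 -0.1214]
t1 [ 0.7344 -0.046 ]
t2 [ 0.7222 -0.2781]
t3 [ 0.5786 -0.271 ]
t4 [ 0.5868 -0.039 ]
bottle [0.464 0.388]
dish [ 0.456 -0.366]
jar [ 0.776 -0.005]
```

```bash
python3 - <<'E'
from h import *
delta([.4775,.0565,.20],0);delta([.4775,.0565,.20],3.14)
d=r.snapshot("wrist");print(d["mtx"],d["T_tool_cam"])
E
```

```text
pos [ 0.2011 -0.5913  0.2461] yaw -1.243 shift [-0.5242 -0.4704  0.0468] turn [-1.000e-03  1.000e-03 -1.243e+00] q7 -0.22 F [ 0.2  0.5 -0.9]
pos [ 0.2011 -0.5913  0.2461] yaw -1.243 shift [-0.5242 -0.4704  0.0468] turn [1.0e-03 1.0e-03 1.9e+00] q7 -0.22 F [ 0.2  0.5 -0.9]
[[309.70691629   0.         321.61151596]
 [  0.         309.70691629 206.19335744]
 [  0.           0.           1.        ]] [[ 9.99999927e-01  7.95224713e-05  3.73160946e-04  5.32998692e-04]
 [-1.72455918e-04  9.66636004e-01  2.56153872e-01 -6.53051550e-02]
 [-3.40340817e-04 -2.56153918e-01  9.66635947e-01 -1.37631596e-01]
 [ 0.00000000e+00  0.00000000e+00  0.00000000e+00  1.00000000e+00]]
```

```bash
python3 -m pendant '[[[0,0,-0.15],[-0.05,-0.045,0],1],[[0,0,-0.3],[-0.1,-0.09,0],1],[[0,0,-0.45],[-0.15,-0.135,0],1],[[0,0,-0.6],[-0.2,-0.18,0],1],[[0,0,-0.75],[-0.25,-0.225,0],1],[[0,0,-0.9],[-0.3,-0.27,0],1],[[0,0,-1.05],[-0.35,-0.315,0],1],[[0,0,-1.2],[-0.4,-0.36,0],1],[[0,0,-1.24],[-0.46,-0.41,0.02],1],[[0,0,-1.24],[-0.524,-0.47,0.047],1]]' 30; python3 - <<'E'
from h import *
delta([.4775,.0565,.20],0)
E
```

```text
clock: 1.2
tool_pos: [0.398, -0.1311, 0.2341]
eef_rot: [1.0, -0.001, 0.001, 0.0]
contact_force: [1.0, 0.6, -0.0]
opening: 1.002
pos [ 0.398  -0.1311  0.2341] yaw -0.003 shift [ 0.0789 -0.1878  0.0342] turn [ 0.    -0.001 -0.003] q7 -0.26 F [ 1.   0.6 -0. ]
```

```bash
python3 -m pendant '[[[0,0,0],[0.03,-0.06,0.01],1],[[0,0,0],[0.06,-0.12,0.03],1],[[0,0,0],[0.07,-0.165,0.034],1],[[0,0,0],[0.07,-0.165,0.034],1],[[0,0,0],[0.07,-0.165,0.034],1],[[0,0,0],[0.07,-0.165,0.034],1]]'; python3 - <<'E'
from h import *
delta([.4775,.0565,.20],0)
d=r.snapshot("wrist");cv2.imwrite("pics/w1.png",d["image"][:,:,::-1])
E
```

```text
clock: 1.8
tool_pos: [0.4674, 0.0323, 0.1996]
eef_rot: [1.0, -0.001, -0.0, 0.0]
contact_force: [-0.2, -1.2, -0.7]
opening: 1.002
pos [0.4674 0.0323 0.1996] yaw -0.001 shift [ 0.0101 -0.0242 -0.0004] turn [ 0.001  0.001 -0.001] q7 -0.64 F [-0.2 -1.2 -0.7]
```

View pics/w1.png

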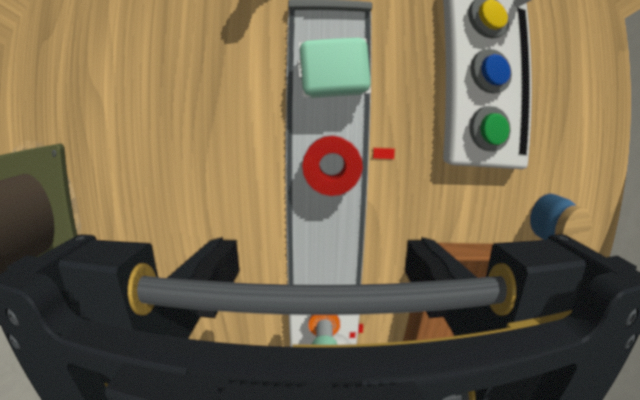

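The wrist view shows the ring at (332,165), the case's top face centred near (335,66), the mark at (383,154) and the buttons at G(492,129), B(493,71) and Y(491,17).

```bash
cat >> h.py <<'E'
def wray(d,s,u,v,z):
    K=d["mtx"];a=(u-K[0,2])/K[0,0];b=(v-K[1,2])/K[1,1];th=np.hypot(a,b)
    c=np.array([a/th*np.sin(th),b/th*np.sin(th),np.cos(th)])
    M=Ro.from_quat(s["eef_rot"]).as_matrix();T=d["T_tool_cam"]
    o=s["tool_pos"]+M@T[:3,3];q=M@T[:3,:3]@c
    return (o+q*(z-o[2])/q[2])[:2].round(4)
E
python3 - <<'E'
from h import *
s=r.get_state();d=r.snapshot("wrist")
for k,(u,v,z) in dict(ring=(332,165,.038),case=(335,66,.044),c1=(302,41,.044),c2=(365,39,.044),c3=(368,94,.044),c4=(307,97,.044),mark=(383,154,.003),g=(492,129,.048),b=(493,71,.048),y=(491,17,.048)).items(): print(k,wray(d,s,u,v,z))
E
```

```text
ring [0.4771 0.0577]
case [0.4799 0.1532]
c1 [0.4491 0.1785]
c2 [0.5085 0.1811]
c3 [0.5108 0.1267]
c4 [0.4537 0.1233]
mark [0.5341 0.0658]
g [0.6419 0.1003]
b [0.6426 0.1614]
y [0.6439 0.2222]
```

```bash
python3 -m pendant '[[[0,0,0],[0.01,-0.0247,0.05],1],[[0,0,0],[0.01,-0.0247,0.1],1],[[0,0,0],[0.01,-0.0247,0.15],1],[[0,0,0],[0.01,-0.0247,0.18],1],[[0,0,0],[0.01,-0.0247,0.18],1],[[0,0,0],[0.01,-0.0247,0.18],0.5],[[0,0,0],[0.01,-0.0247,0.18],0.5],[[0,0,0],[0.01,-0.0247,0.18],0.5],[[0,0,0],[0.01,-0.0247,0.18],0.5],[[0,0,0],[0.01,-0.0247,0.18],0.5]]' 30
python3 - <<'E'
from h import *
delta([.4775,.0565,.15],0)
E
```

```text
clock: 2.9
tool_pos: [0.4787, 0.0565, 0.0215]
eef_rot: [1.0, -0.002, 0.001, -0.0]
contact_force: [-1.3, -0.7, 8.4]
opening: 0.657
pos [0.4787 0.0565 0.0215] yaw -0.004 shift [-0.0009 -0.     -0.1285] turn [-0.    -0.003 -0.004] q7 -0.89 F [-1.3 -0.7  8.4]
```

```bash
python3 -m pendant '[[[0,0,0],[0,0,-0.05],0.5],[[0,0,0],[0,0,-0.1],0.5],[[0,0,0],[0.03,0.03,-0.11],0.5],[[0,0,0],[0.06,0.07,-0.11],0.5],[[0,0,0],[0.08,0.11,-0.11],0.5],[[0,0,0],[0.1,0.15,-0.11],0.5],[[0,0,0],[0.12,0.19,-0.11],0.5],[[0,0,0],[0.15,0.23,-0.11],0.5],[[0,0,0],[0.174,0.2715,-0.11],0.5],[[0,0,0],[0.174,0.2715,-0.11],0.5]]' 30
python3 - <<'E'
from h import *
delta([.6525,-.215,.03],-0.04)
E
```

```text
clock: 3.9
tool_pos: [0.6523, -0.2254, 0.1302]
eef_rot: [1.0, -0.007, 0.002, 0.003]
contact_force: [0.0, -0.9, -0.5]
opening: 0.66
pos [ 0.6523 -0.2254  0.1302] yaw -0.015 shift [-0.0003 -0.0111  0.1001] turn [ 0.007 -0.004  0.025] q7 -0.17 F [ 0.  -0.9 -0.5]
```

```bash
python3 -m pendant '[[[0,0,0.02],[0,0,0.03],0.5],[[0,0,0.02],[0,0,0.07],0.5],[[0,0,0.02],[0,0,0.1],0.5],[[0,0,0.02],[0,0,0.104],0.5],[[0,0,0.02],[0,0,0.104],0.5],[[0,0,0.02],[0,0,0.104],0.8],[[0,0,0.02],[0,0,0.104],0.8],[[0,0,0.02],[0,0,0.104],0.8],[[0,0,0.02],[0,0,0.06],0.8],[[0,0,0.02],[0,0,0],0.8]]' 30
python3 - <<'E'
from h import *
delta([.48,.154,.13],0.04)
d=r.snapshot("top");cv2.imwrite("pics/t1.png",cv2.resize(d["image"][140:310,190:490,::-1],None,fx=2.6,fy=2.6,interpolation=cv2.INTER_CUBIC))
E
```

```text
clock: 4.9
tool_pos: [0.6494, -0.2151, 0.1194]
eef_rot: [1.0, -0.011, -0.002, -0.0]
contact_force: [1.6, -0.8, 0.2]
opening: 0.801
pos [ 0.6494 -0.2151  0.1194] yaw -0.023 shift [-0.1777 -0.3651 -0.0096] turn [-0.001  0.004 -0.063] q7 -0.19 F [ 1.6 -0.8  0.2]
```

View pics/t1.png

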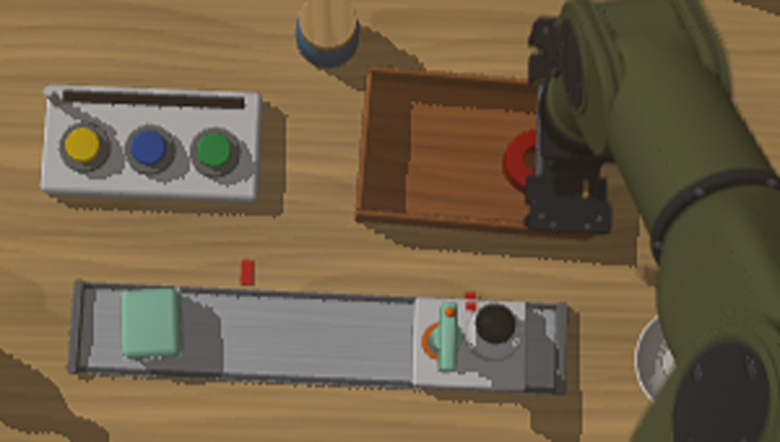

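The ring is in the tray's right part, and the case is unmoved at about crop (151,323).

```bash
python3 -m pendant '[[[0,0,0],[-0.015,-0.04,-0.01],1],[[0,0,-0.02],[-0.03,-0.08,-0.01],1],[[0,0,-0.06],[-0.05,-0.12,-0.01],1],[[0,0,-0.06],[-0.07,-0.16,-0.01],1],[[0,0,-0.06],[-0.09,-0.2,-0.01],1],[[0,0,-0.06],[-0.12,-0.24,-0.01],1],[[0,0,-0.06],[-0.14,-0.28,-0.01],1],[[0,0,-0.06],[-0.16,-0.32,-0.01],1],[[0,0,-0.06],[-0.177,-0.365,-0.01],1],[[0,0,-0.06],[-0.177,-0.365,-0.01],1]]' 30
python3 -m pendant '[[[0,0,0],[0,0,0],1],[[0,0,0],[0,0,0],1]]'
python3 - <<'E'
from h import *
delta([.48,.154,.02],0.04)
E
```

```text
clock: 5.95
tool_pos: [0.4801, 0.1633, 0.1312]
eef_rot: [1.0, 0.025, 0.001, -0.004]
contact_force: [-1.1, -0.4, 0.6]
opening: 0.999
clock: 6.15
tool_pos: [0.483, 0.1523, 0.1301]
eef_rot: [1.0, 0.018, 0.0, 0.001]
contact_force: [0.3, -0.3, 0.4]
opening: 1.005
pos [0.483  0.1523 0.1301] yaw 0.035 shift [-0.0031 -0.002   0.1101] turn [ 0.001 -0.001 -0.005] q7 -0.92 F [ 0.3 -0.3  0.4]
```

```bash
python3 -m pendant '[[[0,0,0],[-0.002,-0.002,0.05],1],[[0,0,0],[-0.002,-0.002,0.09],1],[[0,0,0],[-0.002,-0.002,0.11],1],[[0,0,0],[-0.002,-0.002,0.11],1],[[0,0,0],[-0.002,-0.002,0.11],0.5],[[0,0,0],[-0.002,-0.002,0.11],0.5],[[0,0,0],[-0.002,-0.002,0.11],0.5],[[0,0,0],[-0.002,-0.002,0.11],0.5],[[0,0,0],[-0.002,-0.002,0.06],0.5],[[0,0,0],[-0.002,-0.002,0],0.5]]' 30
python3 - <<'E'
from h import *
delta([.6575,-.10,.13],-0.03)
E
```

```text
clock: 7.15
tool_pos: [0.4792, 0.1551, 0.1201]
eef_rot: [1.0, 0.019, -0.002, 0.001]
contact_force: [1.8, 1.3, -0.9]
opening: 0.749
pos [0.4792 0.1551 0.1201] yaw 0.038 shift [ 0.1686  0.2617 -0.0101] turn [0.002 0.004 0.068] q7 -0.96 F [ 1.8  1.3 -0.9]
```

Held (66 mm). Next I carry it to the tray.

```bash
python3 -m pendant '[[[0,0,0],[0.02,0.03,0],0.5],[[0,0,0.03],[0.04,0.07,0],0.5],[[0,0,0.07],[0.07,0.11,0],0.5],[[0,0,0.07],[0.1,0.15,0],0.5],[[0,0,0.07],[0.12,0.19,0],0.5],[[0,0,0.07],[0.15,0.23,0],0.5],[[0,0,0.07],[0.169,0.262,0],0.5],[[0,0,0.07],[0.169,0.262,0],0.5],[[0,0,0.07],[0.169,0.262,0],0.5],[[0,0,0.07],[0.169,0.262,0],0.5]]' 30
python3 - <<'E'
from h import *
print(r.get_state()["opening"]);delta([.6575,-.10,.024],-0.03)
E
```

```text
clock: 8.15
tool_pos: [0.6581, -0.0981, 0.1201]
eef_rot: [1.0, -0.015, -0.0, -0.001]
contact_force: [-0.9, -0.1, -1.2]
opening: 0.749
0.748957075374281
pos [ 0.6581 -0.0981  0.1201] yaw -0.031 shift [-0.0004  0.0021  0.0961] turn [-0.001  0.001 -0.001] q7 -0.4 F [-0.9 -0.1 -1.2]
```

```bash
python3 -m pendant '[[[0,0,0],[0,0.002,0.04],0.5],[[0,0,0],[0,0.002,0.08],0.5],[[0,0,0],[0,0.002,0.095],0.5],[[0,0,0],[0,0.002,0.096],0.5],[[0,0,0],[0,0.002,0.096],0.9],[[0,0,0],[0,0.002,0.096],0.9],[[0,0,0],[0,0.002,0.096],0.9],[[0,0,0],[0,0.002,0.05],0.9],[[0,0,0],[0,0.002,0.0],0.9],[[0,0,0],[-0.02,0.002,-0.05],0.9]]' 30
python3 - <<'E'
from h import *
delta([.47,-.1205,.19],1.556);delta([.47,-.1205,.19],-1.586)
E
```

```text
clock: 9.15
tool_pos: [0.6423, -0.1008, 0.1689]
eef_rot: [1.0, -0.017, 0.002, -0.0]
contact_force: [0.6, -0.2, -0.1]
opening: 0.898
pos [ 0.6423 -0.1008  0.1689] yaw -0.033 shift [-0.1715  0.0254 -0.0218] turn [ 0.003 -0.004 -1.589] q7 -0.39 F [ 0.6 -0.2 -0.1]
pos [ 0.6423 -0.1008  0.1689] yaw -0.033 shift [-0.1715  0.0254 -0.0218] turn [-0.004 -0.003  1.553] q7 -0.39 F [ 0.6 -0.2 -0.1]
```

```bash
python3 -m pendant '[[[0,0,-0.15],[-0.02,0.003,-0.02],1],[[0,0,-0.3],[-0.04,0.006,-0.022],1],[[0,0,-0.45],[-0.06,0.01,-0.022],1],[[0,0,-0.6],[-0.08,0.013,-0.022],1],[[0,0,-0.75],[-0.1,0.016,-0.022],1],[[0,0,-0.9],[-0.12,0.02,-0.022],1],[[0,0,-1.05],[-0.14,0.025,-0.022],1],[[0,0,-1.2],[-0.17,0.025,-0.022],1],[[0,0,-1.35],[-0.17,0.025,-0.022],1],[[0,0,-1.5],[-0.17,0.025,-0.022],1]]' 60
python3 -m pendant '[[[0,0,-0.09],[0,0,0],1],[[0,0,-0.09],[0,0,0],1],[[0,0,-0.09],[0,0,0],1]]'
python3 - <<'E'
from h import *
delta([.47,-.1205,.1235],1.556)
d=r.snapshot("wrist");cv2.imwrite("pics/w2.png",d["image"][:,:,::-1])
E
```

```text
clock: 10.15
tool_pos: [0.4689, -0.1212, 0.1891]
eef_rot: [0.741, 0.672, -0.0, 0.001]
contact_force: [-0.5, 0.8, -0.4]
opening: 0.996
clock: 10.45
tool_pos: [0.4697, -0.1208, 0.1887]
eef_rot: [0.713, 0.701, 0.0, 0.0]
contact_force: [-0.5, 0.3, -0.8]
opening: 0.999
pos [ 0.4697 -0.1208  0.1887] yaw 1.554 shift [0.0004 0.0003 0.0652] turn [ 0.001  0.    -0.002] q7 0.81 F [-0.5  0.3 -0.8]
```

View pics/w2.png

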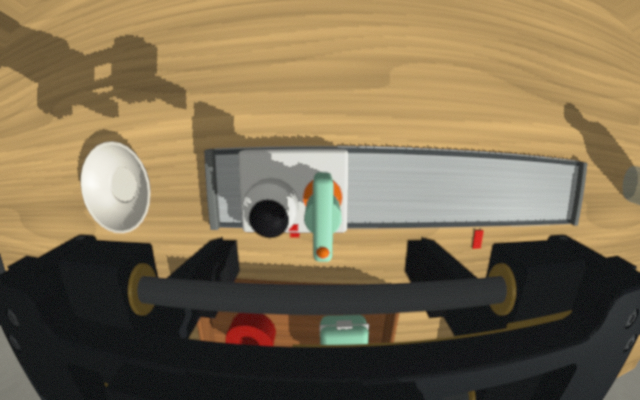

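The wing lies centred between the jaws, from (322,178) to (323,258), aligned with the tool. Both the ring and the case are seen in the tray. I descend and grip.

```bash
python3 -m pendant '[[[0,0,0],[0,0,0.03],1],[[0,0,0],[0,0,0.055],1],[[0,0,0],[0,0,0.065],1],[[0,0,0],[0,0,0.065],1],[[0,0,0],[0,0,0.065],0],[[0,0,0],[0,0,0.065],0],[[0,0,0],[0,0,0.065],0],[[0,0,0],[0,0,0.065],0],[[0,0,0],[0,0,0.065],0],[[0,0,0],[0,0,0.065],0]]' 60
python3 - <<'E'
from h import *
delta([.47,-.1205,.1235],1.556);print(r.get_state()["moment"],r.get_state()["opening"]*88)
E
```

```text
clock: 11.5
tool_pos: [0.4696, -0.1208, 0.1235]
eef_rot: [0.712, 0.702, 0.0, 0.0]
contact_force: [-0.4, -0.3, -0.4]
opening: 0.482
pos [ 0.4696 -0.1208  0.1235] yaw 1.557 shift [ 0.0003  0.0004 -0.    ] turn [0.    0.    0.001] q7 0.67 F [-0.4 -0.3 -0.4]
[ 0.09284261 -0.13630265  0.00943626] 42.44797580924447
```

```bash
python3 -m pendant '[[[0,0,0],[0,0,0],0],[[0,0,0],[0,0,0],0],[[0,0,0],[0,0,0],0],[[0,0,0],[0,0,0],0],[[0,0,0],[0,0,0],0],[[0,0,0],[0,0,0],0],[[0,0,0],[0,0,0],0]]' 60
python3 -m pendant '[[[0,0,0.1],[0,0,-0.0002],0],[[0,0,0.2],[0,0,-0.0004],0],[[0,0,0.3],[0,0,-0.0006],0],[[0,0,0.4],[0,0,-0.0008],0],[[0,0,0.5],[0,0,-0.001],0],[[0,0,0.5],[0,0,-0.001],0]]'
python3 - <<'E'
from h import *
delta([.47,-.1205,.1235],1.056);print(r.get_state()["moment"],r.get_state()["opening"]*88)
E
```

```text
clock: 12.2
tool_pos: [0.4695, -0.1204, 0.1233]
eef_rot: [0.712, 0.702, 0.0, -0.0]
contact_force: [0.6, 2.5, 0.1]
opening: 0.151
clock: 12.8
tool_pos: [0.4695, -0.1202, 0.1239]
eef_rot: [0.863, 0.504, 0.0, -0.0]
contact_force: [1.1, 2.1, -7.4]
opening: 0.145
pos [ 0.4695 -0.1202  0.1239] yaw 1.058 shift [0.     0.0006 0.0004] turn [-0.001 -0.     0.002] q7 0.24 F [ 1.1  2.1 -7.4]
[ 0.53547276 -0.37069548 -0.01684304] 12.768942889938073
```

```bash
python3 -m pendant '[[[0,0,0.13],[0,0,-0.0002],0],[[0,0,0.26],[0,0,-0.0005],0],[[0,0,0.39],[0,0,-0.0007],0],[[0,0,0.52],[0,0,-0.001],0],[[0,0,0.65],[0,0,-0.0012],0],[[0,0,0.78],[0,0,-0.0014],0],[[0,0,0.91],[0,0,-0.0017],0],[[0,0,1.04],[0,0,-0.002],0],[[0,0,1.17],[0,0,-0.0022],0],[[0,0,1.25],[0,0,-0.0024],0]]'
python3 -m pendant '[[[0,0,0.13],[0,0,-0.0002],0],[[0,0,0.26],[0,0,-0.0005],0],[[0,0,0.39],[0,0,-0.0007],0],[[0,0,0.52],[0,0,-0.001],0],[[0,0,0.65],[0,0,-0.0012],0],[[0,0,0.78],[0,0,-0.0014],0],[[0,0,0.91],[0,0,-0.0017],0],[[0,0,1.04],[0,0,-0.002],0],[[0,0,1.17],[0,0,-0.0022],0],[[0,0,1.25],[0,0,-0.0024],0]]'
python3 - <<'E'
from h import *
delta([.47,-.1205,.1235],1.056);print(r.get_state()["moment"],r.get_state()["opening"]*88)
d=r.snapshot("wrist");cv2.imwrite("pics/w3.png",d["image"][:,:,::-1])
E
```

```text
clock: 13.8
tool_pos: [0.4699, -0.12, 0.1263]
eef_rot: [0.995, -0.096, 0.0, -0.001]
contact_force: [1.9, 2.1, -8.4]
opening: 0.156
clock: 14.8
tool_pos: [0.4702, -0.1203, 0.1287]
eef_rot: [0.751, -0.661, 0.0, -0.0]
contact_force: [2.8, 0.6, -9.3]
opening: 0.142
pos [ 0.4702 -0.1203  0.1287] yaw -1.443 shift [0.0002 0.0003 0.0052] turn [-1.000e-03 -1.000e-03 -2.499e+00] q7 -1.51 F [ 2.8  0.6 -9.3]
[ 0.04689683 -0.53093715  0.11462789] 12.527185924067638
```

View pics/w3.png

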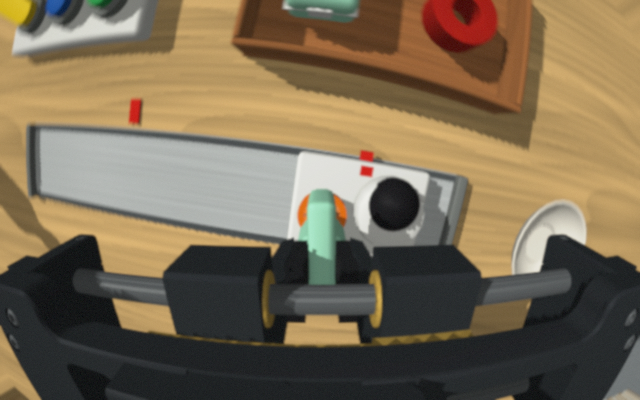

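The wing is still aligned between the jaws at (321,230), and the ring and case sit in the tray. I continue to the stop.

```bash
python3 -m pendant '[[[0,0,0.12],[0,0,-0.0002],0],[[0,0,0.24],[0,0,-0.0005],0],[[0,0,0.36],[0,0,-0.0007],0],[[0,0,0.48],[0,0,-0.0009],0],[[0,0,0.6],[0,0,-0.0011],0],[[0,0,0.72],[0,0,-0.0014],0],[[0,0,0.84],[0,0,-0.0016],0],[[0,0,0.92],[0,0,-0.0017],0],[[0,0,0.92],[0,0,-0.0017],0]]'
python3 - <<'E'
from h import *
delta([.47,-.1205,.1235],-2.36);print(r.get_state()["moment"],r.get_state()["q"].round(2))
E
python3 -m pendant '[[[0,0,0.05],[0,0,0],0],[[0,0,0.1],[0,0,0],0],[[0,0,0.15],[0,0,0],0],[[0,0,0.15],[0,0,0],0]]'
python3 - <<'E'
from h import *
delta([.47,-.1205,.1235],-2.44);print(r.get_state()["moment"],r.get_state()["opening"]*88,r.get_state()["q"].round(2))
E
```

```text
clock: 15.75
tool_pos: [0.47, -0.1206, 0.1304]
eef_rot: [-0.381, 0.925, -0.0, 0.0]
contact_force: [2.9, -0.4, -10.0]
opening: 0.149
pos [ 0.47   -0.1206  0.1304] yaw -2.36 shift [-0.      0.0001  0.0069] turn [-0.  0.  0.] q7 -2.03 F [  2.9  -0.4 -10. ]
[-0.01432127 -0.66190398  0.0247067 ] [ 0.1   0.72  0.09  2.09 -0.17  0.34 -2.03]
clock: 16.15
tool_pos: [0.47, -0.1205, 0.1307]
eef_rot: [-0.31, 0.951, -0.0, 0.0]
contact_force: [3.6, -1.2, -12.3]
opening: 0.147
pos [ 0.47   -0.1205  0.1307] yaw -2.511 shift [-0.0001  0.      0.0072] turn [-0.001  0.    -0.071] q7 -2.12 F [  3.6  -1.2 -12.3]
[-0.13685729 -0.83989472  0.84216062] 12.927684387765169 [ 0.08  0.72  0.12  2.09 -0.23  0.34 -2.12]
```

Turned 4.07 rad and the moment rose to 0.84 Nm, so the nut is at its stop. I release, wind back half a turn and regrip.

```bash
python3 -m pendant '[[[0,0,-0.07],[0,0,0],0.5],[[0,0,-0.07],[0,0,0],0.5],[[0,0,-0.07],[0,0,0],0.5],[[0,0,-0.07],[0,0,-0.02],0.5],[[0,0,-0.2],[0,0,-0.03],0.5],[[0,0,-0.35],[0,0,-0.03],0.5],[[0,0,-0.5],[0,0,-0.03],0.5],[[0,0,-0.65],[0,0,-0.03],0.5],[[0,0,-0.8],[0,0,-0.03],0.5],[[0,0,-0.95],[0,0,-0.03],0.5]]'
python3 -m pendant '[[[0,0,-0.15],[0,0,0],0.5],[[0,0,-0.3],[0,0,0],0.5],[[0,0,-0.45],[0,0,0],0.5],[[0,0,-0.6],[0,0,0],0.5],[[0,0,-0.75],[0,0,0],0.5],[[0,0,-0.9],[0,0,0],0.5],[[0,0,-1.05],[0,0,0],0.5],[[0,0,-1.2],[0,0,0],0.5],[[0,0,-1.35],[0,0,0],0.5],[[0,0,-1.5],[0,0,0],0.5]]'
python3 -m pendant '[[[0,0,-0.15],[0,0,0],0.5],[[0,0,-0.3],[0,0,0],0.5],[[0,0,-0.45],[0,0,0],0.5],[[0,0,-0.6],[0,0,0],0.5],[[0,0,-0.69],[0,0,0],0.5],[[0,0,-0.69],[0,0,0],0.5],[[0,0,-0.69],[0,0,0],0.5]]'
python3 - <<'E'
from h import *
delta([.47,-.1205,.1312],-2.44+np.pi);print(r.get_state()["q"].round(2))
E
```

```text
clock: 17.15
tool_pos: [0.4689, -0.1209, 0.1612]
eef_rot: [0.711, -0.703, -0.0, 0.0]
contact_force: [-0.6, -0.6, -0.7]
opening: 0.498
clock: 18.15
tool_pos: [0.4688, -0.1213, 0.1611]
eef_rot: [1.0, -0.03, -0.001, 0.001]
contact_force: [0.5, 0.4, -0.2]
opening: 0.497
clock: 18.85
tool_pos: [0.4691, -0.1211, 0.1609]
eef_rot: [0.952, 0.307, -0.0, 0.0]
contact_force: [-0.5, -0.1, 0.2]
opening: 0.502
pos [ 0.4691 -0.1211  0.1609] yaw 0.624 shift [0.0011 0.0001 0.0297] turn [ 0.     0.001 -0.078] q7 -0.04 F [-0.5 -0.1  0.2]
[ 0.59  0.74 -0.71  2.05  0.8   0.65 -0.04]
```

```bash
python3 -m pendant '[[[0,0,-0.075],[0.001,0,0.015],0.5],[[0,0,-0.075],[0.001,0,0.0297],0.5],[[0,0,-0.075],[0.001,0,0.0297],0.5],[[0,0,-0.075],[0.001,0,0.0297],0],[[0,0,-0.075],[0.001,0,0.0297],0],[[0,0,-0.075],[0.001,0,0.0297],0],[[0,0,-0.075],[0.001,0,0.0297],0],[[0,0,-0.075],[0.001,0,0.0297],0],[[0,0,-0.075],[0.001,0,0.0297],0],[[0,0,-0.075],[0.001,0,0.0297],0]]' 60
python3 - <<'E'
from h import *
p=r.get_state()["tool_pos"]
delta(p+[.0153*.22,.22,0]);print(r.get_state()["moment"],r.get_state()["opening"]*88)
E
```

```text
clock: 19.85
tool_pos: [0.4704, -0.1203, 0.1315]
eef_rot: [0.939, 0.344, 0.0, 0.0]
contact_force: [-0.9, -1.4, 5.3]
opening: 0.149
pos [ 0.4704 -0.1203  0.1315] yaw 0.702 shift [ 0.1446 -0.1659 -0.0002] turn None q7 -0.04 F [-0.9 -1.4  5.3]
[-0.25800212  0.08413921 -0.06765159] 13.141912849774851
```

Gripped at 13 mm. I slide about 0.215 m along the rail.

```bash
python3 -m pendant '[[[0,0,0],[0.012,-0.0138,0],0],[[0,0,0],[0.028,-0.0322,0],0],[[0,0,0],[0.045,-0.0516,0],0],[[0,0,0],[0.062,-0.0711,0],0],[[0,0,0],[0.079,-0.0906,0],0],[[0,0,0],[0.096,-0.1101,0],0],[[0,0,0],[0.113,-0.1296,0],0],[[0,0,0],[0.128,-0.1468,0],0],[[0,0,0],[0.1415,-0.1621,0],0],[[0,0,0],[0.1415,-0.1621,0],0]]' 60
python3 -m pendant '[[[0,0,0],[0,0,0],0],[[0,0,0],[0,0,0],0]]'
python3 - <<'E'
from h import *
delta([.4737,.0997,.1315],.702);print(r.get_state()["moment"],r.get_state()["opening"]*88)
s=r.get_state();d=r.snapshot("top");im=d["image"][220:300,210:340,::-1];cv2.imwrite("pics/t2.png",cv2.resize(im,None,fx=6,fy=6,interpolation=cv2.INTER_CUBIC))
d=r.snapshot("wrist");cv2.imwrite("pics/w4.png",d["image"][:,:,::-1])
E
```

```text
clock: 20.85
tool_pos: [0.4741, 0.0976, 0.1315]
eef_rot: [0.939, 0.345, 0.001, -0.001]
contact_force: [0.1, 3.2, 5.3]
opening: 0.149
clock: 21.05
tool_pos: [0.4742, 0.0973, 0.1315]
eef_rot: [0.939, 0.344, 0.002, -0.002]
contact_force: [0.0, 5.6, 3.7]
opening: 0.148
pos [0.4742 0.0973 0.1315] yaw 0.703 shift [ 0.0012 -0.0022  0.    ] turn [-0.003 -0.005  0.001] q7 -0.47 F [0.  5.6 3.7]
[ 1.25661485  0.04320974 -0.05384914] 12.999332334649944
```

View pics/t2.png

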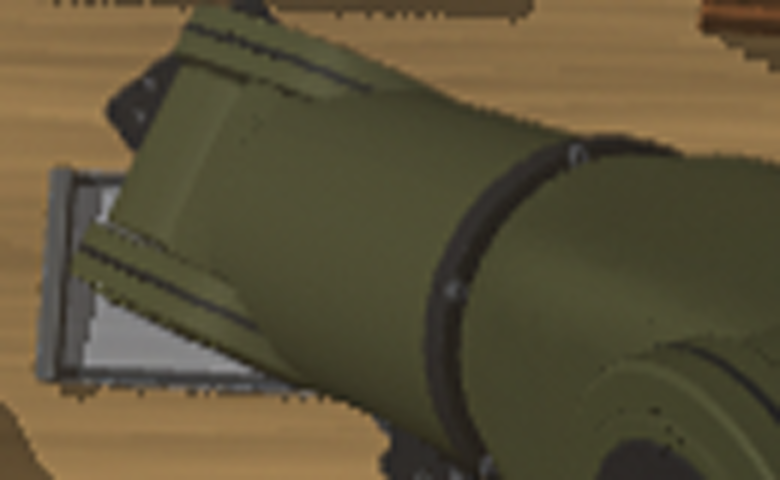

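View pics/w4.png

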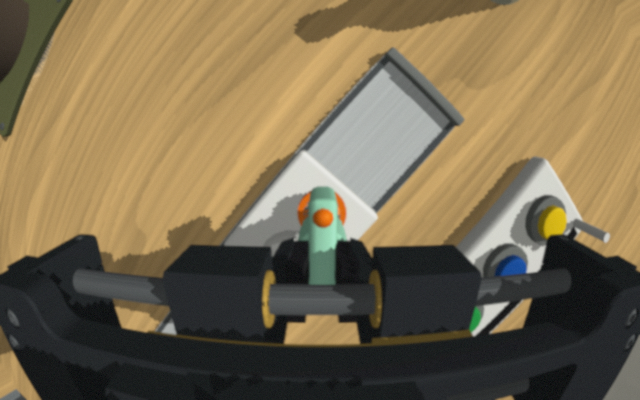

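The carriage followed, with the wing still held and aligned in the jaws. The arm hides the mark from the top camera. I compare with offsets from the earlier wrist pictures, where pointer and mark were both visible.

```bash
python3 - <<'E'
from h import *
d=r.snapshot("wrist")
n=np.array([.0153,.9999])
for nm,pos,q,pt,mk in (("w2",[.4697,-.1208,.1887],[.713,.701,0,0],(294,231),(477,238)),("w3",[.4702,-.1203,.1287],[.751,-.661,0,0],(367,156),(135,111))):
    s=dict(tool_pos=np.array(pos),eef_rot=np.array(q))
    p=wray(d,s,*pt,.01);m=wray(d,s,*mk,.003);print(nm,p,m,"travel",((m-p)@n).round(4))
E
```

```text
w2 [ 0.5158 -0.152 ] [0.5336 0.0674] travel 0.2197
w3 [ 0.515  -0.1523] [0.5358 0.0677] travel 0.2203
```

```bash
python3 -m pendant '[[[0,0,0],[0.0016,-0.0019,0],0],[[0,0,0],[0.0016,-0.0019,0],0],[[0,0,0],[0.0016,-0.0019,0],0],[[0,0,0],[0.0016,-0.0019,0],0.5],[[0,0,0],[0.0016,-0.0019,0],0.5],[[0,0,0],[0.0016,-0.0019,0],0.5],[[0,0,0],[0.0016,-0.0019,0],0.5],[[0,0,0],[0.0016,-0.0019,-0.03],0.5],[[0,0,0.15],[0.0016,-0.0019,-0.04],0.5],[[0,0,0.3],[0.0016,-0.0019,-0.04],0.5]]'
python3 -m pendant '[[[0,0,0.15],[0,0,0],0.5],[[0,0,0.3],[0,0,0],0.5],[[0,0,0.45],[0,0,0],0.5],[[0,0,0.6],[0,0,0],0.5],[[0,0,0.75],[0,0,0],0.5],[[0,0,0.9],[0,0,0],0.5],[[0,0,1.05],[0,0,0],0.5],[[0,0,1.2],[0,0,0],0.5],[[0,0,1.35],[0,0,0],0.5],[[0,0,1.5],[0,0,0],0.5]]'
python3 -m pendant '[[[0,0,0.15],[0,0,0],0.5],[[0,0,0.3],[0,0,0],0.5],[[0,0,0.3],[0,0,0],0.5],[[0,0,0.3],[0,0,0],0.5]]'
python3 - <<'E'
from h import *
delta([.4742,.0998,.1315],.702);print(r.get_state()["q"].round(2))
d=r.snapshot("wrist");cv2.imwrite("pics/w5.png",d["image"][:,:,::-1])
im=d["image"][:260,150:550,::-1];cv2.imwrite("pics/w5c.png",cv2.resize(im,None,fx=2,fy=2,interpolation=cv2.INTER_CUBIC))
E
```

```text
clock: 22.2
tool_pos: [0.4744, 0.0977, 0.1723]
eef_rot: [0.981, 0.196, 0.001, -0.0]
contact_force: [0.2, -0.0, 0.1]
opening: 0.498
clock: 23.2
tool_pos: [0.4735, 0.0974, 0.171]
eef_rot: [0.851, -0.524, -0.0, 0.0]
contact_force: [0.5, -0.1, -0.3]
opening: 0.501
clock: 23.6
tool_pos: [0.4735, 0.0975, 0.171]
eef_rot: [0.767, -0.642, 0.0, 0.0]
contact_force: [-0.1, -0.1, 0.4]
opening: 0.5
pos [0.4735 0.0975 0.171 ] yaw -1.394 shift [-0.0022 -0.0011  0.0395] turn [ 1.000e-03  0.000e+00 -2.096e+00] q7 -1.88 F [-0.1 -0.1  0.4]
[-0.22  0.63 -0.13  2.06  0.18  0.46 -1.88]
```

View pics/w5c.png

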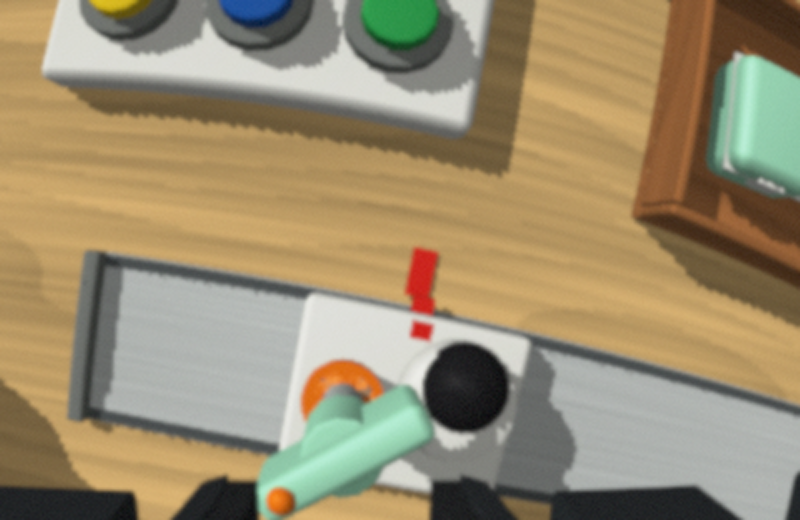

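The mark strip runs from crop (425,252) to (420,293), and the pointer is at (423,304). That is close, so I compute the offset.

```bash
python3 - <<'E'
from h import *
s=r.get_state();d=r.snapshot("wrist");n=np.array([.0153,.9999])
# centroid of red by colour for accuracy
hsv=cv2.cvtColor(d["image"],cv2.COLOR_RGB2HSV);m=((hsv[...,0]<5)|(hsv[...,0]>174))&(hsv[...,1]>170)&(hsv[...,2]>90)
c=m[:260,150:550];k,l,st,ce=cv2.connectedComponentsWithStats(c.astype('uint8'))
print([(list(a),b.round(1)*2) for a,b in zip(st[1:],ce[1:]) if a[4]>10])
U=lambda x,y:(150+x/2,y/2)
mk=wray(d,s,*U(422.5,272.5),.003)
for p,z in(((423.5,303),.01),((425,298),.01),((422,331),.026)):
    P=wray(d,s,*U(*p),z);print(P,mk,"ptr-mark",((P-mk)@n).round(4))
for x,y in((425,251),(420,294)):print(wray(d,s,*U(x,y),.003))
E
```

```text
[([np.int32(204), np.int32(125), np.int32(14), np.int32(32), np.int32(312)], array([421.2, 279.4])), ([np.int32(207), np.int32(162), np.int32(8), np.int32(7), np.int32(48)], array([421., 330.]))]
[0.5208 0.0658] [0.5353 0.0682] ptr-mark -0.0026
[0.5234 0.0655] [0.5353 0.0682] ptr-mark -0.0029
[0.5089 0.0662] [0.5353 0.0682] ptr-mark -0.0024
[0.546  0.0689]
[0.5245 0.0673]
```

The pointer is about 2.5 mm short of the mark. I go back, regrip and nudge.

```bash
python3 -m pendant '[[[0,0,-0.15],[0,0,0],0.5],[[0,0,-0.3],[0,0,0],0.5],[[0,0,-0.45],[0,0,0],0.5],[[0,0,-0.6],[0,0,0],0.5],[[0,0,-0.75],[0,0,0],0.5],[[0,0,-0.9],[0,0,0],0.5],[[0,0,-1.05],[0,0,0],0.5],[[0,0,-1.2],[0,0,0],0.5],[[0,0,-1.35],[0,0,0],0.5],[[0,0,-1.5],[0,0,0],0.5]]'
python3 -m pendant '[[[0,0,-0.15],[0,0,0],0.5],[[0,0,-0.3],[0,0,0],0.5],[[0,0,-0.45],[0,0,0],0.5],[[0,0,-0.596],[0,0,0],0.5],[[0,0,-0.596],[0,0,0.02],0.5],[[0,0,-0.596],[0,0,0.0395],0.5],[[0,0,-0.596],[0,0,0.0395],0.5],[[0,0,-0.596],[0,0,0.0395],0],[[0,0,-0.596],[0,0,0.0395],0],[[0,0,-0.596],[0,0,0.0395],0]]' 60
python3 -m pendant '[[[0,0,0],[0,0,0],0],[[0,0,0],[0,0,0],0],[[0,0,0],[0,0,0],0],[[0,0,0],[0,0,0],0],[[0,0,0],[0,0,0],0]]' 60
python3 - <<'E'
from h import *
delta([.4742,.10,.1315],.702);print(r.get_state()["moment"],r.get_state()["opening"]*88)
E
```

```text
clock: 24.7
tool_pos: [0.4738, 0.0972, 0.1712]
eef_rot: [0.998, 0.055, 0.0, 0.0]
contact_force: [1.0, -0.2, 0.5]
opening: 0.5
clock: 25.7
tool_pos: [0.4742, 0.0977, 0.1324]
eef_rot: [0.94, 0.342, 0.001, 0.0]
contact_force: [0.4, 0.1, 0.5]
opening: 0.249
clock: 26.2
tool_pos: [0.4742, 0.0978, 0.1321]
eef_rot: [0.94, 0.342, 0.001, 0.0]
contact_force: [0.1, 0.3, 5.9]
opening: 0.145
pos [0.4742 0.0978 0.1321] yaw 0.698 shift [ 0.0014 -0.0017  0.0006] turn [ 0.001 -0.001 -0.004] q7 -0.49 F [0.1 0.3 5.9]
[-0.04992255 -0.16953303  0.03061842] 12.768833814464692
```

```bash
python3 -m pendant '[[[0,0,0],[0.0018,-0.0021,0],0],[[0,0,0],[0.0018,-0.0021,0],0],[[0,0,0],[0.0018,-0.0021,0],0],[[0,0,0],[0.0018,-0.0021,0],0],[[0,0,0],[0.0018,-0.0021,0],0]]' 60
python3 - <<'E'
from h import *
delta([.4742,.1003,.1315],.702)
E
```

```text
clock: 26.7
tool_pos: [0.4742, 0.0985, 0.132]
eef_rot: [0.94, 0.341, -0.0, 0.002]
contact_force: [0.5, -3.8, 7.9]
opening: 0.146
pos [0.4742 0.0985 0.132 ] yaw 0.697 shift [ 0.0012 -0.0014  0.0005] turn [ 0.003  0.002 -0.005] q7 -0.49 F [ 0.5 -3.8  7.9]
```

```bash
python3 -m pendant '[[[0,0,0],[0.0018,-0.0021,0],0],[[0,0,0],[0.0018,-0.0021,0],0],[[0,0,0],[0.0018,-0.0021,0],0],[[0,0,0],[0.0018,-0.0021,0],0],[[0,0,0],[0.0018,-0.0021,0],0]]' 60
python3 - <<'E'
from h import *
delta([.4742,.1003,.1315],.702)
E
```

```text
clock: 27.2
tool_pos: [0.4742, 0.1006, 0.132]
eef_rot: [0.94, 0.341, -0.0, 0.002]
contact_force: [0.5, -4.4, 8.4]
opening: 0.149
pos [0.4742 0.1006 0.132 ] yaw 0.696 shift [-0.0002  0.0002  0.0005] turn [ 0.004  0.002 -0.006] q7 -0.49 F [ 0.5 -4.4  8.4]
```

```bash
python3 -m pendant '[[[0,0,0],[-0.0012,0.0015,0],0],[[0,0,-0.13],[-0.0012,0.0015,0.0002],0],[[0,0,-0.26],[-0.0012,0.0015,0.0005],0],[[0,0,-0.39],[-0.0012,0.0015,0.0007],0],[[0,0,-0.52],[-0.0012,0.0015,0.001],0],[[0,0,-0.65],[-0.0012,0.0015,0.0012],0],[[0,0,-0.78],[-0.0012,0.0015,0.0014],0],[[0,0,-0.91],[-0.0012,0.0015,0.0017],0],[[0,0,-1.04],[-0.0012,0.0015,0.002],0],[[0,0,-1.17],[-0.0012,0.0015,0.0022],0]]' 60
python3 -m pendant '[[[0,0,-0.13],[0,0,0.0002],0],[[0,0,-0.26],[0,0,0.0005],0],[[0,0,-0.39],[0,0,0.0007],0],[[0,0,-0.52],[0,0,0.001],0],[[0,0,-0.65],[0,0,0.0012],0],[[0,0,-0.78],[0,0,0.0014],0],[[0,0,-0.91],[0,0,0.0017],0],[[0,0,-1.04],[0,0,0.002],0],[[0,0,-1.17],[0,0,0.0022],0],[[0,0,-1.25],[0,0,0.0024],0]]'
python3 - <<'E'
from h import *
delta([.4742,.1003,.1315]);s=r.get_state();print(s["moment"],s["opening"]*88,s["q"].round(2))
d=r.snapshot("wrist");cv2.imwrite("pics/w6.png",d["image"][:,:,::-1])
E
```

```text
clock: 28.2
tool_pos: [0.4744, 0.1007, 0.1299]
eef_rot: [0.593, 0.805, 0.0, 0.001]
contact_force: [0.1, -1.1, 7.2]
opening: 0.147
clock: 29.2
tool_pos: [0.4739, 0.1011, 0.1274]
eef_rot: [0.01, 1.0, -0.0, 0.0]
contact_force: [-0.9, -1.7, 7.3]
opening: 0.144
pos [0.4739 0.1011 0.1274] yaw 3.122 shift [-0.0003 -0.0008 -0.0041] turn None q7 1.64 F [-0.9 -1.7  7.3]
[-0.07213619  0.10934607 -0.12918278] 12.661306189734297 [ 0.33  0.98 -1.15  2.06  1.16  0.97  1.64]
```

Turned 2.42 back so far. I regrip, with a look at the mark on the way.

```bash
python3 -m pendant '[[[0,0,0],[0,0,0],0.5],[[0,0,0],[0,0,0],0.5],[[0,0,0],[0,0,0],0.5],[[0,0,0],[0,0,0],0.5],[[0,0,0],[0,0,-0.02],0.5],[[0,0,0.15],[0,0,-0.04],0.5],[[0,0,0.3],[0,0,-0.04],0.5],[[0,0,0.45],[0,0,-0.04],0.5],[[0,0,0.6],[0,0,-0.04],0.5],[[0,0,0.75],[0,0,-0.04],0.5]]'
for i in 1 2; do python3 -m pendant '[[[0,0,0.15],[0,0,0],0.5],[[0,0,0.3],[0,0,0],0.5],[[0,0,0.45],[0,0,0],0.5],[[0,0,0.6],[0,0,0],0.5],[[0,0,0.75],[0,0,0],0.5],[[0,0,0.9],[0,0,0],0.5],[[0,0,1.05],[0,0,0],0.5],[[0,0,1.2],[0,0,0],0.5],[[0,0,1.35],[0,0,0],0.5],[[0,0,1.5],[0,0,0],0.5]]' | grep clock; done
python3 -m pendant '[[[0,0,0.15],[0,0,0],0.5],[[0,0,0.3],[0,0,0],0.5],[[0,0,0.45],[0,0,0],0.5],[[0,0,0.6],[0,0,0],0.5],[[0,0,0.75],[0,0,0],0.5],[[0,0,0.75],[0,0,0],0.5],[[0,0,0.75],[0,0,0],0.5]]'
python3 - <<'E'
from h import *
delta([.4739,.1011,.1274],3.122-np.pi);s=r.get_state();print(s["q"].round(2))
d=r.snapshot("wrist");cv2.imwrite("pics/w7.png",d["image"][:,:,::-1])
im=d["image"][60:260,200:500,::-1];cv2.imwrite("pics/w7c.png",cv2.resize(im,None,fx=2.6,fy=2.6,interpolation=cv2.INTER_CUBIC))
E
```

```text
clock: 30.25
tool_pos: [0.4737, 0.101, 0.167]
eef_rot: [0.38, 0.925, -0.0, 0.0]
contact_force: [0.5, 0.3, 0.2]
opening: 0.498
clock: 31.25
clock: 32.25
clock: 32.95
tool_pos: [0.4736, 0.1014, 0.1669]
eef_rot: [0.772, -0.636, -0.0, 0.0]
contact_force: [0.2, -0.2, -1.1]
opening: 0.5
pos [0.4736 0.1014 0.1669] yaw -1.378 shift [ 0.0003 -0.0002  0.0395] turn [ 0.     0.    -1.358] q7 -1.79 F [ 0.2 -0.2 -1.1]
[-0.26  0.64 -0.07  2.06  0.1   0.44 -1.79]
```

View pics/w7c.png

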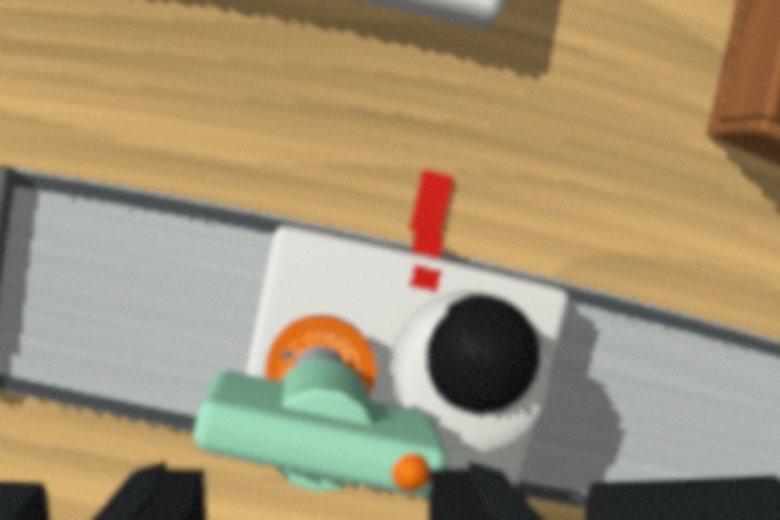

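The pointer (428,242) now looks in line with the mark, whose centre is (433,201).

```bash
python3 - <<'E'
from h import *
s=r.get_state();d=r.snapshot("wrist");n=np.array([.0153,.9999])
U=lambda p:(200+p[0]/2.6,60+p[1]/2.6)
mk=wray(d,s,*U((433,201)),.003)
for p,z in(((428.5,242),.01),((426,278),.026)):
    P=wray(d,s,*U(p),z);print(P,mk,((P-mk)@n).round(4))
for p in((422,170),(455,176),(411,226),(443,232)):print(wray(d,s,*U(p),.003))
a,b=(wray(d,s,*U(p),.026) for p in((277,228),(567,293)));print("deck edge",a,b)
E
```

```text
[0.5208 0.0677] [0.5359 0.0682] -0.0007
[0.5092 0.0684] [0.5359 0.0682] -0.0002
[0.5465 0.0747]
[0.547 0.062]
[0.525  0.0744]
[0.5253 0.0621]
deck edge [0.5162 0.1227] [0.5147 0.0165]
```

It is within 0.7 mm of the mark. I regrip and finish tightening.

```bash
python3 -m pendant '[[[0,0,-0.15],[0,0,0],0.5],[[0,0,-0.3],[0,0,0],0.5],[[0,0,-0.45],[0,0,0],0.5],[[0,0,-0.6],[0,0,0],0.5],[[0,0,-0.75],[0,0,0],0.5],[[0,0,-0.9],[0,0,0],0.5],[[0,0,-1.05],[0,0,0],0.5],[[0,0,-1.2],[0,0,0],0.5],[[0,0,-1.358],[0,0,0],0.5],[[0,0,-1.358],[0,0,0],0.5]]' | grep clock
python3 -m pendant '[[[0,0,-0.008],[0,0,0.02],0.5],[[0,0,-0.008],[0,0,0.0395],0.5],[[0,0,-0.008],[0,0,0.0395],0.5],[[0,0,-0.008],[0,0,0.0395],0],[[0,0,-0.008],[0,0,0.0395],0],[[0,0,-0.008],[0,0,0.0395],0],[[0,0,-0.008],[0,0,0.0395],0],[[0,0,-0.008],[0,0,0.0395],0],[[0,0,-0.008],[0,0,0.0395],0],[[0,0,-0.008],[0,0,0.0395],0]]' 60
python3 -m pendant '[[[0,0,0],[0,0,0],0],[[0,0,-0.13],[0,0,0.0002],0],[[0,0,-0.26],[0,0,0.0005],0],[[0,0,-0.39],[0,0,0.0007],0],[[0,0,-0.52],[0,0,0.001],0],[[0,0,-0.65],[0,0,0.0012],0],[[0,0,-0.78],[0,0,0.0014],0],[[0,0,-0.91],[0,0,0.0017],0],[[0,0,-1.04],[0,0,0.002],0],[[0,0,-1.17],[0,0,0.0022],0]]' 60
python3 - <<'E'
from h import *
delta([.4739,.1011,.1235],1.556);s=r.get_state();print(s["moment"],s["opening"]*88,s["q"].round(2))
E
```

```text
clock: 34.05
clock: 35.05
tool_pos: [0.474, 0.1012, 0.128]
eef_rot: [1.0, -0.008, 0.0, -0.0]
contact_force: [-1.2, -0.9, 5.8]
opening: 0.146
clock: 36.05
tool_pos: [0.4734, 0.1009, 0.1257]
eef_rot: [0.837, 0.548, -0.0, 0.0]
contact_force: [-3.0, 0.0, 8.0]
opening: 0.146
pos [0.4734 0.1009 0.1257] yaw 1.159 shift [0.0004 0.0004 0.0022] turn [-0.     0.001 -0.397] q7 -0.09 F [-3.  0.  8.]
[-0.15717797  0.40666532 -0.15989689] 12.842034946557694 [ 0.11  0.8  -0.69  2.07  0.93  0.61 -0.09]
```

```bash
python3 -m pendant '[[[0,0,-0.1],[0,0,0.0002],0],[[0,0,-0.2],[0,0,0.0004],0],[[0,0,-0.3],[0,0,0.0006],0],[[0,0,-0.38],[0,0,0.0008],0],[[0,0,-0.42],[0,0,0.0008],0],[[0,0,-0.46],[0,0,0.0008],0],[[0,0,-0.5],[0,0,0.0008],0],[[0,0,-0.5],[0,0,0.0008],0]]' 60
python3 - <<'E'
from h import *
delta([.4739,.1011,.1235],1.556);s=r.get_state();print(s["moment"],s["opening"]*88,s["q"].round(2))
E
```

```text
clock: 36.85
tool_pos: [0.4735, 0.1006, 0.1255]
eef_rot: [0.678, 0.735, -0.001, 0.0]
contact_force: [-4.0, -3.2, 14.1]
opening: 0.15
pos [0.4735 0.1006 0.1255] yaw 1.651 shift [0.0004 0.0005 0.0019] turn [-0.     0.001  0.095] q7 0.33 F [-4.  -3.2 14.1]
[-0.30542267  0.628374   -0.90745073] 13.171081251036316 [ 0.18  0.84 -0.81  2.07  1.01  0.69  0.33]
```

The moment rose to 0.91 Nm at the original nut angle, so the nut is tight. I release, rise, turn the camera toward the mark and the buttons, and check.

```bash
python3 -m pendant '[[[0,0,0.03],[0,0,0],0.5],[[0,0,0.03],[0,0,0],0.5],[[0,0,0.03],[0,0,0],0.5],[[0,0,0.03],[0,0,0],0.5],[[0,0,0.03],[0,0,-0.02],0.5],[[0,0,0.15],[0,0,-0.04],0.5],[[0,0,0.3],[0,0,-0.06],0.5],[[0,0,0.45],[0,0,-0.08],0.5],[[0,0,0.6],[0,0,-0.08],0.5],[[0,0,0.75],[0,0,-0.08],0.5]]'|grep clock
python3 -m pendant '[[[0,0,0.15],[0,0,0],0],[[0,0,0.3],[0,0,0],0],[[0,0,0.45],[0,0,0],0],[[0,0,0.6],[0,0,0],0],[[0,0,0.75],[0,0,0],0],[[0,0,0.9],[0,0,0],0],[[0,0,1.05],[0,0,0],0],[[0,0,1.2],[0,0,0],0],[[0,0,1.35],[0,0,0],0],[[0,0,1.5],[0,0,0],0]]' |grep clock
python3 -m pendant '[[[0,0,0.15],[0,0,0],0],[[0,0,0.3],[0,0,0],0],[[0,0,0.45],[0,0,0],0],[[0,0,0.6],[0,0,0],0],[[0,0,0.75],[0,0,0],0],[[0,0,0.85],[0,0,0],0],[[0,0,0.85],[0,0,0],0],[[0,0,0.85],[0,0,0],0]]'
python3 - <<'E'
from h import *
d=r.snapshot("wrist");delta([.648,.102,.09],-1.4)
im=d["image"][0:270,160:550,::-1];cv2.imwrite("pics/w8c.png",cv2.resize(im,None,fx=2,fy=2,interpolation=cv2.INTER_CUBIC))
E
```

```text
clock: 37.85
clock: 38.85
clock: 39.65
tool_pos: [0.4737, 0.1013, 0.2044]
eef_rot: [0.751, -0.66, -0.0, 0.0]
contact_force: [-0.7, -0.1, -0.1]
opening: 0.009
pos [0.4737 0.1013 0.2044] yaw -1.443 shift [ 0.0215 -0.173   0.1143] turn [ 0.     0.    -0.043] q7 -1.82 F [ 0.2 -0.4  0.6]
```

View pics/w8c.png

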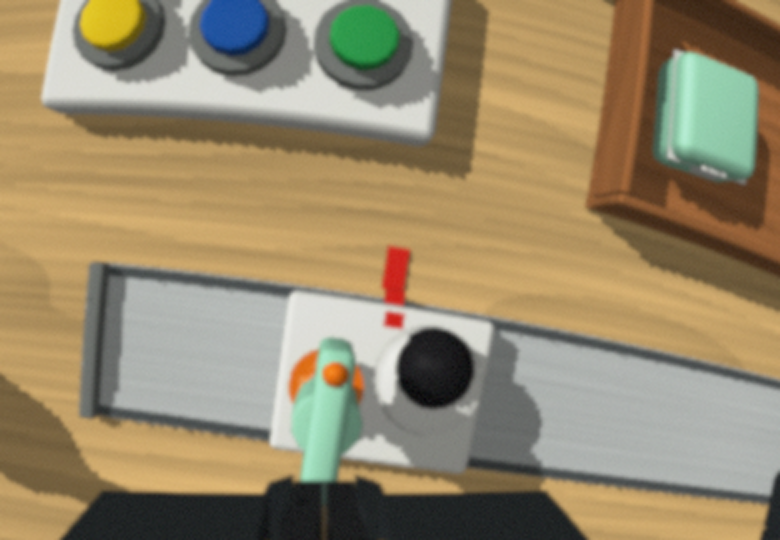

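The wing is square to the rail with its dot on the +x side (335,374), i.e. the tight pose. The pointer (395,300) is in line with the mark (397,268). The buttons are at G(364,35), B(235,23) and Y(112,20).

```bash
python3 - <<'E'
from h import *
s=r.get_state();d=r.snapshot("wrist");n=np.array([.0153,.9999])
U=lambda p:(160+p[0]/2,p[1]/2)
mk=wray(d,s,*U((397.5,267.5)),.003)
for p,z in(((395,301),.01),((394,320),.026)):
    P=wray(d,s,*U(p),z);print(P,mk,((P-mk)@n).round(4))
for p in((364,35),(235,23),(112,20)):print(wray(d,s,*U(p),.048))
E
```

```text
[0.5177 0.0674] [0.5357 0.0677] -0.0006
[0.5089 0.0685] [0.5357 0.0677] 0.0004
[0.6479 0.1034]
[0.6475 0.1656]
[0.6479 0.2287]
```

```bash
python3 -m pendant '[[[0,0,0],[0.0205,-0.04,0],0],[[0,0,0],[0.0205,-0.08,0.02],0],[[0,0,0],[0.0205,-0.12,0.05],0],[[0,0,0],[0.0205,-0.16,0.09],0],[[0,0,0],[0.0205,-0.173,0.12],0],[[0,0,0],[0.0205,-0.173,0.13],0],[[0,0,0],[0.0205,-0.173,0.13],0],[[0,0,0],[0.0205,-0.173,0.13],0]]' 
python3 - <<'E'
from h import *
delta([.648,.103,.049]);delta([.6485,.2295,.075])
E
```

```text
clock: 40.55
tool_pos: [0.6475, 0.1022, 0.0756]
eef_rot: [0.75, -0.662, 0.0, -0.0]
contact_force: [0.3, 1.3, 0.6]
opening: 0.004
pos [0.6475 0.1022 0.0756] yaw -1.446 shift [-0.0007 -0.0006  0.0266] turn None q7 -1.75 F [0.3 1.3 0.6]
pos [0.6475 0.1022 0.0756] yaw -1.446 shift [-0.1262 -0.0169  0.0006] turn None q7 -1.75 F [0.3 1.3 0.6]
```

```bash
python3 -m pendant '[[[0,0,0],[0,0,0.01],0],[[0,0,0],[0,0,0.018],0],[[0,0,0],[0,0,0.022],0],[[0,0,0],[0,0,0.026],0],[[0,0,0],[0,0,0.028],0],[[0,0,0],[0,0,0.029],0],[[0,0,0],[0,0,0.029],0]]'
python3 -m pendant '[[[0,0,0],[0,0,0],0],[[0,0,0],[0,0,-0.015],0],[[0,0,0],[0,0,-0.029],0],[[0,0,0],[0,0,-0.029],0]]'
```

```text
clock: 41.25
tool_pos: [0.6481, 0.1024, 0.05]
eef_rot: [0.75, -0.662, 0.0, -0.0]
contact_force: [-8.1, -1.1, 30.5]
opening: 0.003
clock: 41.65
tool_pos: [0.6494, 0.1026, 0.0765]
eef_rot: [0.75, -0.662, 0.001, -0.001]
contact_force: [0.2, 0.8, -0.3]
opening: 0.005
```

Green bottomed (tips at 42 mm, 30 N) and was released. Yellow next.

```bash
python3 -m pendant '[[[0,0,0],[-0.03,-0.004,-0.02],0],[[0,0,0],[-0.07,-0.009,-0.02],0],[[0,0,0],[-0.1,-0.013,-0.02],0],[[0,0,0],[-0.126,-0.016,-0.01],0],[[0,0,0],[-0.126,-0.016,0],0],[[0,0,0],[-0.126,-0.016,0],0],[[0,0,0],[-0.126,-0.016,0],0]]'
python3 - <<'E'
from h import *
delta([.6485,.2295,.049]);delta([.6485,.1665,.075])
E
```

```text
clock: 42.35
tool_pos: [0.6482, 0.2266, 0.0737]
eef_rot: [0.749, -0.662, 0.0, 0.001]
contact_force: [-0.3, -0.6, 0.6]
opening: 0.001
pos [0.6482 0.2266 0.0737] yaw -1.448 shift [-0.0029 -0.0007  0.0246] turn None q7 -1.89 F [-0.3 -0.6  0.6]
pos [0.6482 0.2266 0.0737] yaw -1.448 shift [ 0.0597  0.007  -0.0012] turn None q7 -1.89 F [-0.3 -0.6  0.6]
```

```bash
python3 -m pendant '[[[0,0,0],[-0.002,0,0.01],0],[[0,0,0],[-0.002,0,0.018],0],[[0,0,0],[-0.002,0,0.022],0],[[0,0,0],[-0.002,0,0.025],0],[[0,0,0],[-0.002,0,0.0265],0],[[0,0,0],[-0.002,0,0.027],0],[[0,0,0],[-0.002,0,0.027],0]]'
python3 -m pendant '[[[0,0,0],[0,0,0],0],[[0,0,0],[0,0,-0.015],0],[[0,0,0],[0,0,-0.029],0],[[0,0,0],[0,0,-0.04],0],[[0,0,0],[0.03,0.004,-0.04],0],[[0,0,0],[0.0625,0.0075,-0.04],0],[[0,0,0],[0.0625,0.0075,-0.03],0],[[0,0,0],[0.0625,0.0075,-0.027],0],[[0,0,0],[0.0625,0.0075,-0.027],0]]'
```

```text
clock: 43.05
tool_pos: [0.6482, 0.2303, 0.0503]
eef_rot: [0.75, -0.662, 0.0, 0.0]
contact_force: [-4.4, -2.6, 19.2]
opening: 0.006
clock: 43.95
tool_pos: [0.6476, 0.17, 0.0739]
eef_rot: [0.75, -0.661, -0.001, 0.0]
contact_force: [-0.1, -0.4, 0.0]
opening: 0.006
```

```bash
python3 -m pendant '[[[0,0,0],[0.002,0,0.01],0],[[0,0,0],[0.002,0,0.018],0],[[0,0,0],[0.002,0,0.022],0],[[0,0,0],[0.002,0,0.025],0],[[0,0,0],[0.002,0,0.0265],0],[[0,0,0],[0.002,0,0.0275],0],[[0,0,0],[0.002,0,0.0275],0]]'
python3 -m pendant '[[[0,0,0],[0,0,0],0],[[0,0,0],[0,0,-0.015],0],[[0,0,0],[0,0,-0.04],0],[[0,0,0],[0,0,-0.08],0],[[0,0,0],[0,0,-0.12],0],[[0,0,0],[0,0,-0.15],0],[[0,0,0],[0,-0.0,-0.18],0],[[0,0,0],[0,0,-0.18],0],[[0,0,0],[0,0,-0.18],0],[[0,0,0],[0,0,-0.18],0]]'
python3 - <<'E'
from h import *
d=r.snapshot("top");cv2.imwrite("pics/t9.png",cv2.resize(d["image"][120:320,120:490,::-1],None,fx=2.1,fy=2.1,interpolation=cv2.INTER_CUBIC))
E
```

```text
clock: 44.65
tool_pos: [0.6484, 0.1672, 0.0502]
eef_rot: [0.75, -0.661, -0.0, -0.0]
contact_force: [-7.4, 0.1, 22.6]
opening: 0.0
clock: 45.65
tool_pos: [0.6475, 0.1662, 0.2256]
eef_rot: [0.75, -0.662, -0.001, 0.001]
contact_force: [-0.3, 0.2, 0.4]
opening: 0.003
```

View pics/t9.png

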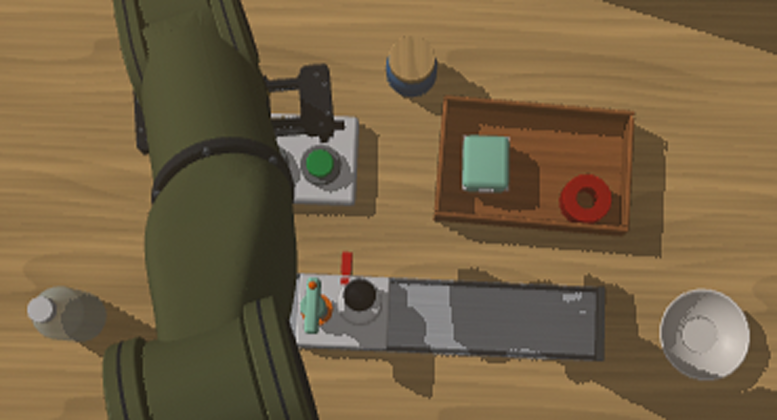

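The case (486,163) and ring (586,198) lie in the tray, and the pointer is level with the mark at (346,265). The wing is square with its dot outward, and the bottle, dish and jar stand upright. I hand in.

```bash
python3 -c "
from plant import r
print(r.finish_job())"
```

```text
the job is handed in; nothing more can be done
None
```

The job is done and handed in at about 46 s on the robot's clock.

- **Items:** The red ring and the mint case were the only items on the rail; there was no wooden ring. Both are in the tray, seen in the last top view. The ring sits a little off where I put it down, but well inside the walls.
- **Nut and carriage:**
  - I turned the nut clockwise about 4.07 rad to its stop, where the moment was 0.84 Nm.
  - I then slid the carriage about 0.22 m. The first slide stopped about 2.5 mm short of the mark, so I regripped and moved it on.
  - I tightened the nut back to its stop, where the moment was 0.91 Nm. The last wrist measurement put the pointer within about 0.6 mm of the mark. The wing was back square to the rail with its dot on the +x side.
- **Buttons:** I pressed green, yellow, then blue, releasing each before the next. All three bottomed with the fingertips about 42 mm above the dresser, at 30, 19 and 23 N.
- **Left alone:** The bottle, dish and jar were still standing where they were in the last top view.

The button travel and the nut and carriage positions could not be read directly; they come from tool height, force, moment and pictures. In the last picture the arm hid the yellow and blue buttons, so their release was not seen. The tool was well clear above them. No check failed.

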